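Pile the culture plates on the shaker and set it running

TASK

Stack the two culture plates waiting on the side stands squarely on top of the plate already seated on the shaker, the one from the low stand first and the one from the high stand on top (they are almost too wide to grip, so sliding them across from the stands and nudging them square is the easy way). Then turn the shaker's dial to the long run mark, without knocking over or shifting anything else.

Things in the scene. Friction and masses are not known exactly. Their poses are not given: they have to be found in the camera images.
- shaker: Fixed plate shaker, pale over navy. Origin: on the bench under the seat centre; own x runs away from the robot from dial to deck (yaw varies 0.25 rad), y left. Deck 98 mm wide, own x -80 to 120 mm, top 70 mm up; steel lips 4 mm high hold the seated plate with 1.5 mm play. Front apron 140 mm wide, own x -201 to -75 mm, top 55 mm up, carries the dial at own x = -150 mm, y = 0.
- seat (a point): Centre of the deck's plate seat, on the deck's surface: 70 mm above the bench, own axes as the shaker's. Nominal place of the underside centre of the bottom plate; the pile is to stand on this axis with the plates' long sides along the shaker's x.
- plate_base: Bottom plate of the pile: six-well culture plate with lid, a flat amber slab 128 x 85.5 x 20 mm (own x is the long side), about 90 g, flat top and bottom; already lying in the shaker's seat (its top 90 mm above the bench). Origin: centre of the underside, z up. 
- plate_low: Second plate of the pile: six-well culture plate with lid, a flat amber slab 128 x 85.5 x 20 mm (own x is the long side), about 90 g, flat top and bottom; starts askew on the low stand. Origin: centre of the underside, z up. 
- plate_high: Third plate of the pile: six-well culture plate with lid, a flat amber slab 128 x 85.5 x 20 mm (own x is the long side), about 90 g, flat top and bottom; starts askew on the high stand. Origin: centre of the underside, z up. 
- stand_low: Low fixed aluminium stand, top 175 x 120 mm (x, y), 91.5 mm above the bench: 1.5 mm above the top of the seated plate. Left or right of the deck (varies), centre 111 mm from the seat's axis, square with the shaker, 8 mm gap to the seated plate. Origin: its footprint's centre on the bench.
- stand_high: High aluminium stand, fixed, as the low one but 111.5 mm high, i.e. 1.5 mm above the top of the second plate once that is piled. On the other side of the deck. Origin: its footprint's centre on the bench.
- dial (a joint): Angle of the black dial (rad), 0 to 2.6, growing clockwise seen from above, stiff enough to stay where left. At 0 its bar and white pointer line lie along the shaker's own -x (toward the robot); the pointer is at the long run mark at 1.30.
- dial_grip (a point): On the dial's vertical axis, at the height to grip, 92 mm above the bench. The grip is an upright bar 49 mm long, 14 mm thick, 32 mm high (its top 7 mm above this point, its foot 14 mm above the apron), on a disc of 52 mm diameter, with a grey base disc of 76 mm.
- run_mark (a point): Middle of the long black run mark (18 x 5 mm) on the apron, 50 mm from the dial's axis; the other marks are 6 mm short.
- bottle: Bystander: round white bottle, 68 mm diameter, 150 mm high. Origin: centre of the underside, z up. 
- bucket: Bystander: teal ice bucket with lid, 155 x 115 mm, 122 mm high. Origin: centre of the underside, z up. 
- jar: Bystander: amber jar, 60 mm diameter, 115 mm high. Origin: centre of the underside, z up. 
- tipbox: Bystander: blue box of pipette tips, 112 x 82 x 60 mm. Origin: centre of the underside, z up. 

How it is judged (in metres and radians):
On the way, in this order (a step that is already met when the one before it is completed fails the run):
1. The three plates lie squarely piled on the shaker's seat: low-stand plate on the seated plate, high-stand plate on top, each within 5 mm along and 5 mm across and 4 degrees of the others, at rest (x of plate_low in the frame of plate_base between -0.005 and 0.005 m and y of plate_low in the frame of plate_base between -0.005 and 0.005 m and z of plate_low in the frame of plate_base between 0.017 and 0.023 m and angle between the x axis of plate_low and the x axis of plate_base, either way round below 0.07 rad and x of plate_high in the frame of plate_low between -0.005 and 0.005 m and y of plate_high in the frame of plate_low between -0.005 and 0.005 m and z of plate_high in the frame of plate_low between 0.017 and 0.023 m and angle between the x axis of plate_high and the x axis of plate_low, either way round below 0.07 rad and x of plate_high in the frame of plate_base between -0.005 and 0.005 m and y of plate_high in the frame of plate_base between -0.005 and 0.005 m and distance between plate_base and seat below 0.005 m and linear speed of each of plate_base, plate_low, plate_high below 0.01 m/s and angle between each of plate_base, plate_low, plate_high's own z axis and vertical below 0.05 rad), for 0.3 s.
2. After that, the dial's pointer is turned to the long run mark (within 9 degrees) (value of joint dial between 1.14 and 1.46 rad), for 0.2 s.
At the end, for the whole second after the job is handed in: All at rest: bottom plate in the seat; low-stand plate flat on it, high-stand plate flat on top; every plate within 5 mm along and across of the plate below, top within 5 mm of bottom, each within 4 degrees of the plate below; dial at rest at the long run mark, within 9 degrees (1.14 to 1.46 rad) (all of step 1 and all of step 2 and velocity of joint dial between -0.05 and 0.05 rad/s); the robot touches nothing.
It fails at once if A plate is tipped more than 15 degrees or falls off (angle between any of plate_base, plate_low, plate_high's own z axis and vertical above 0.26 rad or height (world z) of any of plate_base, plate_low, plate_high below 0.06 m).
It fails at once if The bottle, ice bucket, jar or tip box is shifted by more than 15 mm or tipped by more than 15 degrees (distance of any of bottle, bucket, jar, tipbox from where it was at the start of the episode above 0.015 m or angle between any of bottle, bucket, jar, tipbox's own z axis and vertical above 0.26 rad).
It fails at once if The robot presses on a plate with more than 25 N (contact force between any of the arm, the fingers and plate_base above 25 N or contact force between any of the arm, the fingers and plate_low above 25 N or contact force between any of the arm, the fingers and plate_high above 25 N).
It also fails if it takes over 72 s, if anything falls off the work surface, if the arm or the gripper's body presses on something with over 40 N, if the wrist force passes 120 N, or if a joint passes its speed limit or range.

ROBOT

A 6-joint arm with a two-finger parallel gripper is mounted at the origin on the work surface. World frame = base frame: x ahead of the robot, y to its left, z up, the work surface at z = 0. Lengths are in mm, angles in rad, forces in N, time in s.
With the tool pointing down it reaches from about 350 to 975 mm from the base axis. Payload 7.1 kg.
Tool frame: the origin (TCP) lies at the very end of the fingers, on their centre line; the grasp point (between the pads) lies 19 mm behind it (manip.grip_depth is the distance from the TCP to the grasp point, in mm); z points along the fingers, y is the line along which they close (so a half turn about z gives the same grasp; the last joint's range is limited). The gripper opens to 88 mm and grips with 3 to 60 N. Pads are 20 mm wide; open, the fingers measure 115 mm over their backs; the gripper's body (75 mm by 178 mm) begins 61 mm behind the grasp point.
Start: joints at [-1.172, 0.423, 1.63, -0, 1.089, -0.019], TCP at [253.609, -571.215, 222.675] pointing down, gripper open.
Joint ranges: [-3, 3], [-0.9, 2.11], [0.09, 2.58], [-1.31, 4.45], [0.11, 2.69], [-2.54, 2.54]. Speed limits (rad/s): [2.39, 2.39, 3.01, 3.14, 3.14, 3.14].

INTERFACE

Orientations are given as a rotation vector (axis times angle).
In Python, from workcell import manip gives the robot as it stands.
- The arm moves only by the tool carry_out, never from a script. Its argument "increments" is a list that holds one entry, the list of rows, each a list of 6 numbers: the shift along the tool's x, y, z as a fraction of full scale, then the turn, a rotation vector about the tool's x, y, z as a fraction of full scale. A call has 1 to 5 rows; each row is the pose to reach, as a shift and turn from the pose commanded when the call began, along the tool's axes at that moment; what a row does not reach only later rows make up. Full scale, the value 1, is 15 cm for a shift and pi/4 rad for a turn. A row lasts 1/8 s, in which the tool goes at most 62.5 mm and 10.7 degrees, less where a joint would pass 70% of its speed; a pose out of reach is approached as far as the arm can. A call with a number of a shift or a turn outside -1 to 1 is refused whole. A call with a gripper value outside its range is refused whole. "hand" is the closure, from 0 (fully open) to 1 (shut), set as the call begins (left out, the last holds). The fingers move at their own pace and stop on an object; the grip force is fixed at half the most. Time passes only in rows, so rows that repeat a pose let the fingers close. It gives the time, the measured TCP pose, the force, the opening and the grip force at its end, in the units of the state.
- manip.get_state(): the state, without advancing time (a new reading comes with each control period).
- manip.snapshot(name): name is "scene" or "side" or "wrist"; returns a dict with "img" (420x560x3 uint8, blue, green, red), "intrinsics" (3x3 intrinsics, pixels), "camera_from_world" (4x4, takes a point from world to camera coordinates). Camera axes: x right, y up, looking along -z (the intrinsics and any distortion apply to the point x, -y, -z); pixel columns grow to the right and rows downward; lengths in mm; the calibration is good to about 2 mm. The wrist camera is an equidistant fisheye: a pixel r from the principal point sees the ray r / f radians off the axis. A picture is of the moment at which its call begins. There is no depth.
- manip.sign_off(): hands the job in; it is judged then, once.
Trained networks look in a picture, given as the dict that the camera call returned (one of the last four; its "shot" number tells which), for a name from the list of things; names that differ only in an ending like _2 or _b are one class to them, and where a whole thing is asked for, a point or a joint stands for the part that bears it (a point fixed in the world has none). Each returns a list of dicts, best first, with "conf" (0 to 1); they miss things now and then, are a little off and sometimes report something else, mostly with a low value. They report only what shows in the picture. A call takes as long as a camera call.
- manip.boxes_of(label, picture): "box" ([left, top, width, height] in pixels, round what is visible of it).
- manip.silhouettes(label, picture): "pixels" (420x560 bool, what is visible of it) and "box" ([left, top, width, height] in pixels, round what is visible of it).
- manip.landmark_of(label, picture): "location" ([column, row] in pixels: a listed point, or the origin of a listed thing).
The state is a dict: "time": time; "joint_pos": joint angles; "joint_vel": joint speeds; "effort": joint torques, N m; "ee_pos": TCP position; "eef_rot": TCP orientation; "ft_force": force on the tool from outside, world axes, zero at the start; "wrist_torque": the same for the moment, N m; "width": finger opening in mm; "grip_force": force on a finger pad.
Only numpy, scipy, OpenCV 4.12 (cv2) and the standard library are available. Lean on these libraries where they do the work, as an engineer would, in place of code of your own. Each camera call takes 0.05 s, during which the arm holds its last target. There are 200 camera calls.

## Working session

There is one attempt and no reset: what is moved stays moved. The work goes in short steps, Python scripts to look and compute and a tool call to move; the robot and the scene stay as the last step left them, time stands still between calls to the robot, and variables do not carry over. Pictures are saved under pics/ and viewed, at most 10 in all, crops included, and the job is handed in when it is done.

Besides the shell and the picture viewer there is one more tool, called after ">>>" as a command line: name --argument value ..., lists and objects as JSON in quotes. carry_out: Moves the arm, as the interface text tells. Shift numbers are shares of 15 cm and turn numbers shares of pi/4 rad, none past 1 either way. Its arguments: {"type":"object","properties":{"increments":{"type":"array"},"hand":{"type":"number"}},"required":["increments"]}

```bash
mkdir -p pics; ls
cat > h.py <<'E'
import numpy as np, cv2
from scipy.spatial.transform import Rotation as R
from workcell import manip
def ray(p,px):
    K=np.array(p["intrinsics"],float);T=np.array(p["camera_from_world"],float)
    u=np.atleast_2d(np.array(px,float)); x=(u[:,0]-K[0,2])/K[0,0]; y=(u[:,1]-K[1,2])/K[1,1]
    if p.get("fish"):
        r=np.hypot(x,y)+1e-12; s=np.sin(r)/r; d=np.c_[x*s,-y*s,-np.cos(r)]
    else: d=np.c_[x,-y,-np.ones(len(x))]
    Rm=T[:3,:3]; return -Rm.T@T[:3,3], d@Rm
def onz(p,px,z):
    o,d=ray(p,px); return o+d*((z-o[2])/d[:,2])[:,None]
def proj(p,X):
    K=np.array(p["intrinsics"],float);T=np.array(p["camera_from_world"],float)
    c=np.atleast_2d(X)@T[:3,:3].T+T[:3,3]; x,y,z=c[:,0],-c[:,1],-c[:,2]
    if p.get("fish"):
        r=np.hypot(x,y)+1e-12; th=np.arctan2(r,z); a,b=x/r*th,y/r*th
    else: a,b=x/z,y/z
    return np.c_[a*K[0,0]+K[0,2],b*K[1,1]+K[1,2]]
def snap(n):
    p=manip.snapshot(n); p["fish"]=(n=="wrist"); return p
def tri(obs):
    A=np.zeros((3,3));b=np.zeros(3)
    for p,px in obs:
        o,d=ray(p,px); d=d[0]/np.linalg.norm(d[0]); M=np.eye(3)-np.outer(d,d); A+=M;b+=M@o
    return np.linalg.solve(A,b)
E
python3 - <<'E'
from h import *
s=manip.get_state(); print(s)
P={n:snap(n) for n in("scene","side","wrist")}
cv2.imwrite("pics/a.png",cv2.resize(np.hstack([P["scene"]["img"],P["side"]["img"]]),(800,300)));cv2.imwrite("pics/w.png",P["wrist"]["img"])
for n,p in P.items():
    p2=p
    print(n,[k for k in p if k!="img"],np.round(-np.array(p["camera_from_world"])[:3,:3].T@np.array(p["camera_from_world"])[:3,3]))
    for l in["seat","plate_base","plate_low","plate_high","dial_grip","run_mark","shaker","stand_low","stand_high","bottle","bucket","jar","tipbox"]:
        r=manip.landmark_of(l,p); print(l,[(np.round(q["location"]).tolist(),round(q["conf"],2)) for q in r[:4]])
E
```

```text
pics
{'time': 0.0, 'joint_pos': array([-1.17198890e+00,  4.23850751e-01,  1.63068356e+00,  3.12916091e-06,
        1.08858983e+00, -1.89403785e-02]), 'joint_vel': array([-0.00103298, -0.00088094,  0.00230745, -0.00015864,  0.00022576,
        0.00086385]), 'effort': array([ 5.13080304e-04, -5.44627690e+01, -2.73668665e+01,  6.42806618e-02,
        2.27815151e-02, -1.07779017e-04]), 'ee_pos': array([ 253.40775304, -570.71710014,  221.89803866]), 'eef_rot': array([-3.07183893e+00, -6.51121461e-01,  4.49682256e-04]), 'ft_force': array([-0.04834548,  0.6634584 , -0.56913808]), 'wrist_torque': array([-0.03733568, -0.01485124,  0.0471604 ]), 'grip_force': 0.0, 'width': 87.62751625881899}
scene ['intrinsics', 'camera_from_world', 'shot', 'fish'] [1259.  346. 1058.]
seat []
plate_base [([321.0, 243.0], 0.86), ([368.0, 213.0], 0.32)]
plate_low [([370.0, 260.0], 0.79), ([361.0, 280.0], 0.2)]
plate_high [([273.0, 216.0], 0.83)]
dial_grip [([350.0, 194.0], 0.75)]
run_mark [([367.0, 211.0], 0.81), ([297.0, 187.0], 0.3)]
shaker [([321.0, 260.0], 0.57)]
stand_low [([361.0, 285.0], 0.9)]
stand_high 
[... 260 characters left out ...]
 'shot', 'fish'] [ 513. -641.  614.]
seat []
plate_base [([282.0, 167.0], 0.64)]
plate_low [([272.0, 134.0], 0.65), ([212.0, 165.0], 0.59)]
plate_high [([295.0, 186.0], 0.56)]
dial_grip [([217.0, 164.0], 0.76)]
run_mark [([282.0, 167.0], 0.68), ([213.0, 162.0], 0.62)]
shaker [([322.0, 298.0], 0.63)]
stand_low []
stand_high [([319.0, 303.0], 0.27)]
bottle [([348.0, 179.0], 0.87)]
bucket [([321.0, 300.0], 0.85)]
jar [([208.0, 246.0], 0.68)]
tipbox [([214.0, 153.0], 0.87)]
wrist ['intrinsics', 'camera_from_world', 'shot', 'fish'] [ 322. -541.  383.]
seat []
plate_base []
plate_low []
plate_high []
dial_grip []
run_mark []
shaker []
stand_low []
stand_high []
bottle []
bucket []
jar []
tipbox []
```

View pics/a.png

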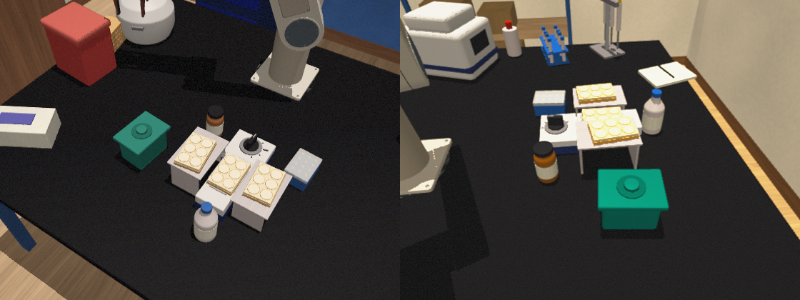

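Run:
```python
from h import *
a=snap("scene");b=snap("side")
D={}
for l in["plate_base","plate_low","plate_high","dial_grip","run_mark","bottle","bucket","jar","tipbox","stand_low","stand_high"]:
    ra=manip.landmark_of(l,a);rb=manip.landmark_of(l,b)
    out=[]
    for p in ra[:2]:
        for q in rb[:2]:
            out.append((np.round(tri([(a,p["location"]),(b,q["location"])])).tolist(),round(p["conf"]*q["conf"],2)))
    print(l,out)
g={"plate_base":70,"plate_low":91.5,"plate_high":111.5,"dial_grip":92,"run_mark":55}
for l,z in g.items():
    for n,p in(("a",a),("b",b)):
        print(l,n,[np.round(onz(p,q["location"],z)[0],1).tolist() for q in manip.landmark_of(l,p)[:2]])
    
for l in["plate_base","plate_low","plate_high"]:
    for n,p in(("a",a),("b",b)):
        for q in manip.silhouettes(l,p)[:2]: print(l,n,round(q["conf"],2),q["box"],q["pixels"].sum())
np.save("x.npy",0)
```

```text
plate_base [([611.0, 66.0, 78.0], 0.53), ([616.0, 172.0, 7.0], 0.29)]
plate_low [([596.0, 186.0, 87.0], 0.82), ([568.0, 123.0, 148.0], 0.64)]
plate_high [([623.0, -45.0, 104.0], 0.58)]
dial_grip [([462.0, 70.0, 88.0], 0.52)]
run_mark [([448.0, 113.0, 54.0], 0.46), ([652.0, 68.0, 135.0], 0.38), ([529.0, -38.0, 114.0], 0.41), ([688.0, -46.0, 144.0], 0.33)]
bottle [([782.0, 88.0, 9.0], 0.53)]
bucket []
jar [([432.0, -87.0, 0.0], 0.47)]
tipbox [([439.0, 247.0, 8.0], 0.85), ([500.0, -25.0, 159.0], 0.55)]
stand_low [([607.0, 178.0, -1.0], 0.84), ([620.0, 197.0, 67.0], 0.34)]
stand_high []
plate_base a [[609.2, 62.9, 70.0], [645.6, 185.2, 70.0]]
plate_base b [[610.9, 78.7, 70.0]]
plate_low a [[598.5, 186.9, 91.5], [490.5, 117.6, 91.5]]
plate_low b [[596.1, 176.9, 91.5]]
plate_high a [[634.5, -43.5, 111.5]]
plate_high b [[616.1, -47.5, 111.5]]
dial_grip a [[463.8, 71.1, 92.0]]
dial_grip b [[462.9, 62.8, 92.0]]
run_mark a [[460.5, 111.1, 55.0], [592.7, -68.0, 55.0]]
run_mark b [[439.6, 121.5, 55.0], [750.5, 26.8, 55.0]]
plate_base a 0.67 [289.1, 213.5, 60.5, 61.1] 2005
plate_base a 0.59 [271.6, 181.6, 117.2, 129.7] 3639
plate_base b 0.93 [255.9, 146.3, 54.3, 24.1] 911
plate_base b 0.31 [203.2, 161.9, 28.0, 19.6] 449
plate_low a 0.88 [343.0, 229.0, 54.1, 58.8] 2163
plate_low b 0.98 [243.0, 115.1, 60.8, 28.7] 1337
plate_low b 0.28 [206.0, 159.7, 25.7, 21.3] 418
plate_high a 0.74 [245.1, 185.7, 56.8, 58.7] 2032
plate_high b 0.56 [260.2, 160.2, 73.6, 44.4] 2233
```

The scene view (half-scale image) shows the shaker with its plate at (230,170). The low stand is at its left (265,185), i.e. at +y, and the high stand at (195,150). The dial is at (250,145), the jar at (215,120), the tip box at (303,168) and the bottle at (205,222). The triangulated positions agree with this, so I'll move above for a wrist view.

>>> carry_out --increments '[[[0.91, -0.637, -0.2, 0, 0, 0], [0.91, -0.637, -0.2, 0, 0, 0], [0.91, -0.637, -0.2, 0, 0, 0]]]' --hand 0

```text
time: 4.47
ee_pos: [340.4, -426.6, 253.2]
eef_rot: [3.073, 0.652, 0.0]
ft_force: [0.4, 0.4, -0.6]
width: 87.7
grip_force: 0.0
```

>>> carry_out --increments '[[[0.91, -0.637, -0.2, 0, 0, 0], [0.91, -0.637, -0.2, 0, 0, 0], [0.91, -0.637, -0.2, 0, 0, 0]]]'

```text
time: 4.85
ee_pos: [426.6, -283.8, 283.4]
eef_rot: [3.072, 0.653, 0.001]
ft_force: [-0.2, 0.5, -0.2]
width: 87.9
grip_force: 0.0
```

>>> carry_out --increments '[[[0.91, -0.637, -0.2, 0, 0, 0], [0.91, -0.637, -0.2, 0, 0, 0], [0.91, -0.637, -0.2, 0, 0, 0]]]'

```text
time: 5.22
ee_pos: [512.7, -140.9, 313.5]
eef_rot: [3.072, 0.654, 0.002]
ft_force: [0.4, 0.2, -0.3]
width: 87.9
grip_force: 0.0
```

>>> carry_out --increments '[[[0.91, -0.637, -0.2, 0, 0, -1], [0.91, -0.637, -0.2, 0, 0, -1], [0.91, -0.637, -0.2, 0, 0, -1], [0.91, -0.637, -0.2, 0, 0, -1], [0.91, -0.637, -0.2, 0, 0, -1]]]'

```text
time: 5.85
ee_pos: [597.6, 0.2, 342.5]
eef_rot: [-2.589, -1.779, 0.0]
ft_force: [0.5, -0.1, -0.3]
width: 87.9
grip_force: 0.0
```

>>> carry_out --increments '[[[0, 0, 0, 0, 0, -0.468], [0, 0, 0, 0, 0, -0.468], [0, 0, 0, 0, 0, -0.468]]]'

```text
time: 6.22
ee_pos: [597.3, -1.0, 342.7]
eef_rot: [-2.227, -2.216, 0.0]
ft_force: [-0.0, 1.6, 0.2]
width: 87.9
grip_force: 0.0
```

Run:
```python
from h import *
p=snap("wrist"); np.save("w1.npy",p,allow_pickle=True); cv2.imwrite("pics/w1.png",p["img"])
print(manip.get_state()["ee_pos"],manip.get_state()["eef_rot"],np.array(p["intrinsics"]))
for l,z in{"plate_base":70,"plate_low":91.5,"plate_high":111.5,"dial_grip":92,"run_mark":55}.items():
    print(l,[(np.round(q["location"]).tolist(),round(q["conf"],2),np.round(onz(p,q["location"],z)[0],1).tolist()) for q in manip.landmark_of(l,p)[:3]])
    if l[:2]=="pl":
        for q in manip.silhouettes(l,p)[:2]:
            c=max(cv2.findContours(q["pixels"].astype(np.uint8),0,1)[0],key=cv2.contourArea)[:,0]
            w=onz(p,c,z+20)[:,:2].astype(np.float32); (r)=cv2.minAreaRect(w); print("  sil",round(q["conf"],2),np.round(r[0],1),np.round(r[1],1),round(r[2],1))
```

```text
[597.32484186  -0.9266073  342.66073379] [-2.22857598e+00 -2.21419122e+00  1.24314688e-04] [[325.1922621    0.         282.80364941]
 [  0.         325.1922621  210.27202508]
 [  0.           0.           1.        ]]
plate_base [([288.0, 126.0], 0.74, [604.0, 65.5, 70.0]), ([302.0, 216.0], 0.53, [623.4, -59.9, 70.0])]
  sil 0.71 [608.3  66.9] [ 84.2 125.9] 89.7
plate_low [([282.0, 39.0], 0.87, [596.7, 177.9, 91.5]), ([400.0, 112.0], 0.35, [750.2, 88.6, 91.5])]
  sil 0.61 [598.3 177.2] [124.8  87.2] 3.0
  sil 0.18 [608.  171.7] [165.8 113.7] 0.3
plate_high [([303.0, 218.0], 0.62, [622.2, -49.9, 111.5])]
  sil 0.64 [619.8 -44.1] [126.2  87.8] 6.4
dial_grip [([175.0, 128.0], 0.71, [457.0, 67.2, 92.0]), ([178.0, 94.0], 0.36, [462.4, 112.2, 92.0])]
run_mark [([177.0, 90.0], 0.66, [448.9, 120.4, 55.0])]
```

View pics/w1.png

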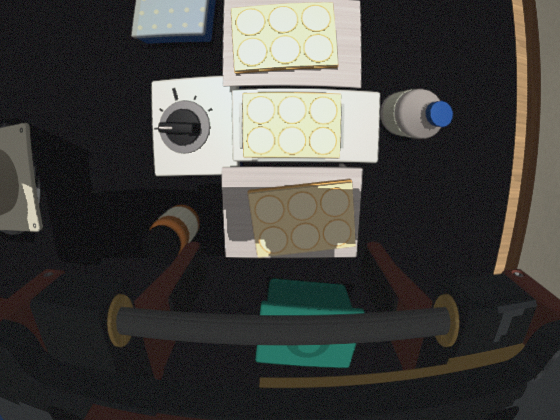

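The wrist view shows the base plate in the seat at (291,125), the low plate at (284,37) and the high plate at (302,216), both slightly askew. The dial is at (183,127) with its pointer to the left (angle 0), and the long mark is at (176,94). Next I'll refine the shaker pose using its edges.

Run:
```python
from h import *
from scipy.optimize import least_squares
p=np.load("w1.npy",allow_pickle=True).item()
g=cv2.cvtColor(p["img"],6)
def ref(pts): return cv2.cornerSubPix(g,np.array(pts,np.float32).reshape(-1,1,2),(4,4),(-1,-1),(3,30,.01))[:,0]
px=ref([(152,84),(155,175),(379,92),(378,162),(223,86),(360,86),(223,168),(361,168)]); print(px.tolist())
loc=np.array([(-201,70,55),(-201,-70,55),(120,49,70),(120,-49,70),(-87.5,51,91.5),(87.5,51,91.5),(-87.5,-51,111.5),(87.5,-51,111.5)])
def f(v,m=slice(None)):
    c,s=np.cos(v[2]),np.sin(v[2]); w=np.c_[v[0]+c*loc[:,0]-s*loc[:,1],v[1]+s*loc[:,0]+c*loc[:,1],loc[:,2]]
    return (proj(p,w)-px).ravel()
r=least_squares(f,[608,67,0],loss="soft_l1"); print(r.x,np.round(f(r.x).reshape(-1,2),1).tolist())
# plates: corners by hand refined on top face
for n,pts,z in(("low",[(231,9),(335,3),(338,70),(236,76)],111.5),("high",[(248,188),(352,181),(356,244),(257,256)],131.5),("base",[(242,93),(342,93),(342,158),(242,158)],90)):
    w=onz(p,ref(pts),z)[:,:2]; print(n,np.round(w,1).tolist(),w.mean(0).round(1),[round(float(np.degrees(np.arctan2(*(w[j]-w[i])[::-1]))),1) for i,j in((0,1),(3,2))])
```

```text
[[151.5524139404297, 81.16300964355469], [155.2449188232422, 175.16539001464844], [379.344482421875, 92.32190704345703], [376.6827392578125, 161.64161682128906], [222.62144470214844, 86.52252197265625], [359.0275573730469, 89.6569595336914], [221.6490478515625, 166.41897583007812], [362.1493225097656, 168.1031951904297]]
[ 6.08074905e+02  6.67352881e+01 -9.40649510e-03] [[-1.1, -0.4], [-1.2, 0.7], [0.9, -0.3], [1.0, 1.2], [-0.2, -0.5], [1.8, -2.1], [-0.9, 0.9], [0.0, 0.2]]
low [[535.2, 216.6], [657.6, 222.6], [663.1, 135.2], [541.2, 128.6]] [599.3 175.7] [2.8, 3.1]
high [[555.5, -5.6], [678.0, 1.9], [689.0, -74.3], [565.5, -94.5]] [622.  -43.1] [3.5, 9.3]
base [[545.7, 108.5], [671.8, 108.8], [670.5, 20.5], [544.2, 25.0]] [608.1  65.7] [0.1, -2.0]
```

>>> carry_out --increments '[[[0.59, -0.63, 0.64, 0, 0, 0], [0.59, -0.63, 0.64, 0, 0, 0], [0.59, -0.63, 0.64, 0, 0, 0]]]' --hand 1

```text
time: 7.05
ee_pos: [500.5, 89.1, 245.0]
eef_rot: [-2.22, -2.22, 0.003]
ft_force: [0.3, -0.5, 0.1]
width: 61.9
grip_force: 0.0
```

>>> carry_out --increments '[[[0.59, 0, 0.6, 0, 0, 0], [0.59, 0, 0.8, 0, 0, 0], [0.59, 0, 1, 0, 0, 0], [0.59, 0, 1, 0, 0, 0]]]'

```text
time: 7.55
ee_pos: [502.7, 177.5, 94.4]
eef_rot: [-2.219, -2.222, 0.003]
ft_force: [0.2, -0.2, 0.4]
width: 21.4
grip_force: 0.0
```

>>> carry_out --increments '[[[0, 0, -0.02, 0, 0, 0], [0, 0.04, -0.02, 0, 0, 0], [0, 0.08, -0.02, 0, 0, 0], [0, 0.1, -0.02, 0, 0, 0], [0, 0.12, -0.02, 0, 0, 0]]]'

```text
time: 8.18
ee_pos: [521.4, 176.5, 99.9]
eef_rot: [2.222, 2.221, 0.0]
ft_force: [-0.4, -0.4, -0.4]
width: 0.5
grip_force: 0.0
```

>>> carry_out --increments '[[[0, 0.02, 0, 0, 0, 0], [0, 0.03, 0, 0, 0, 0], [0, 0.045, 0, 0, 0, 0], [0, 0.06, 0, 0, 0, 0]]]'

```text
time: 8.68
ee_pos: [530.0, 176.6, 99.6]
eef_rot: [-2.221, -2.221, 0.0]
ft_force: [-0.4, -0.1, 0.3]
width: 0.7
grip_force: 0.2
```

Run:
```python
from h import *
s=manip.get_state();print(s["ee_pos"],s["width"],s["ft_force"])
p=snap("wrist"); cv2.imwrite("pics/w2.png",p["img"])
for q in manip.silhouettes("plate_low",p)[:2]:
    c=max(cv2.findContours(q["pixels"].astype(np.uint8),0,1)[0],key=cv2.contourArea)[:,0]
    r=cv2.minAreaRect(onz(p,c,111.5)[:,:2].astype(np.float32)); print(q["conf"],r)
```

```text
[530.03162216 176.61724738  99.62944036] 0.6975149385801346 [-0.44603925 -0.12132626  0.29596538]
0.68 ((600.2290649414062, 187.02703857421875), (126.83612060546875, 80.39807891845703), 2.181393623352051)
```

View pics/w2.png

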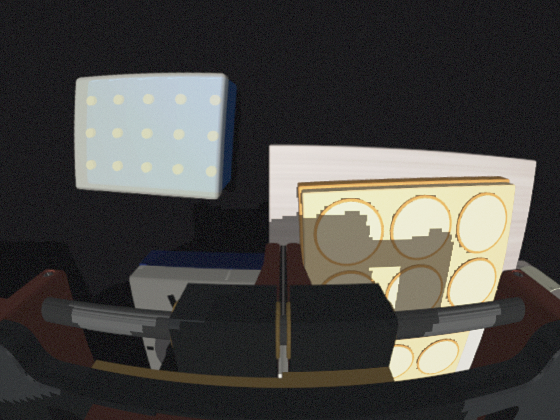

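Run:
```python
from h import *
p=snap("wrist")
print(onz(p,[(299,186),(512,182),(303,248),(303,262)],111.5).round(1).tolist(), onz(p,[(264,245),(301,245)],111.5).round(1).tolist())
print(onz(p,[(270,146),(534,161)],91.5).round(1).tolist())
```

```text
[[537.1, 221.0, 111.5], [658.6, 225.6, 111.5], [539.6, 189.5, 111.5], [539.7, 181.8, 111.5]] [[520.1, 191.1, 111.5], [538.5, 191.1, 111.5]]
[[522.8, 238.1, 91.5], [694.3, 236.9, 91.5]]
```

>>> carry_out --increments '[[[0, 0.02, 0, 0, 0, 0], [0, 0.04, 0, 0, 0, 0], [0, 0.064, 0, 0, 0, 0], [0, 0.064, 0, 0, 0, 0]]]'

```text
time: 9.32
ee_pos: [540.1, 176.7, 99.7]
eef_rot: [2.221, 2.221, 0.001]
ft_force: [-0.3, -0.6, -0.6]
width: 0.6
grip_force: 0.0
```

Run:
```python
from h import *
p=snap("wrist");s=manip.get_state();print(s["ee_pos"],s["ft_force"]); cv2.imwrite("pics/w3.png",p["img"][120:400,200:])
```

```text
[539.90840697 176.63741757  99.68388093] [ 0.05681162 -0.54682647  0.76155087]
```

View pics/w3.png

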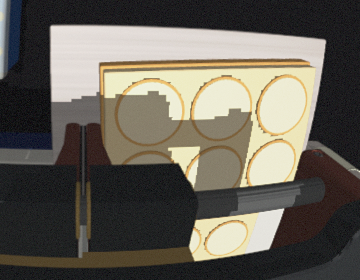

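Run:
```python
from h import *
p=snap("wrist")
print(onz(p,[(301,189),(513,186),(305,248)],111.5).round(1).tolist(), onz(p,[(251,145),(526,159)],91.5).round(1).tolist())
# bottom edge of plate far side
print(onz(p,[(299,182),(509,180)],91.5).round(1).tolist())
```

```text
[[547.6, 219.5, 111.5], [669.4, 223.3, 111.5], [550.1, 189.4, 111.5]] [[522.5, 238.7, 91.5], [695.9, 237.6, 91.5]]
[[547.7, 218.9, 91.5], [682.5, 223.2, 91.5]]
```

>>> carry_out --increments '[[[0, -0.06, 0, 0, 0, 0], [0, -0.08, -0.35, 0, 0, 0], [0, -0.08, -0.35, 0, 0, 0]]]'

```text
time: 9.8
ee_pos: [529.2, 177.4, 155.4]
eef_rot: [2.219, 2.22, 0.008]
ft_force: [0.6, 0.0, -0.9]
width: 0.7
grip_force: 0.0
```

>>> carry_out --increments '[[[0.3, 0.3, 0, 0, 0, 0], [0.49, 0.54, 0, 0, 0, 0], [0.49, 0.54, 0, 0, 0, 0], [0.49, 0.54, 0.2, 0, 0, 0], [0.49, 0.54, 0.36, 0, 0, 0]]]' --hand 0

```text
time: 10.42
ee_pos: [606.8, 249.2, 96.5]
eef_rot: [-2.221, -2.221, 0.004]
ft_force: [-0.8, 0.6, -0.8]
width: 47.1
grip_force: 0.0
```

>>> carry_out --increments '[[[0, 0, 0, 0, 0, 0], [0, 0, 0, 0, 0, 0]]]'

```text
time: 10.68
ee_pos: [608.4, 249.9, 98.7]
eef_rot: [-2.222, -2.221, 0.0]
ft_force: [0.5, -0.7, -0.4]
width: 66.9
grip_force: 0.0
```

>>> carry_out --increments '[[[-0.08, 0, 0, 0, 0, 0.012], [-0.14, 0, 0, 0, 0, 0.012], [-0.2, 0, 0, 0, 0, 0.012], [-0.26, 0, 0, 0, 0, 0.012], [-0.32, 0, 0, 0, 0, 0.012]]]'

```text
time: 11.3
ee_pos: [608.8, 201.5, 98.3]
eef_rot: [2.232, 2.211, 0.0]
ft_force: [-0.9, 0.2, -0.3]
width: 87.9
grip_force: 0.4
```

>>> carry_out --increments '[[[-0.06, 0, 0, 0, 0, 0], [-0.12, 0, 0, 0, 0, 0], [-0.18, 0, 0, 0, 0, 0], [-0.24, 0, 0, 0, 0, 0], [-0.3, 0, 0, 0, 0, 0]]]'

```text
time: 11.92
ee_pos: [608.2, 156.5, 98.2]
eef_rot: [-2.232, -2.211, 0.0]
ft_force: [0.1, 1.2, 1.8]
width: 87.8
grip_force: 0.4
```

>>> carry_out --increments '[[[-0.06, 0, 0, 0, 0, 0], [-0.11, 0, 0, 0, 0, 0], [-0.14, 0, 0, 0, 0, 0], [-0.16, 0, 0, 0, 0, 0]]]'

```text
time: 12.42
ee_pos: [608.0, 132.9, 98.2]
eef_rot: [-2.232, -2.211, 0.0]
ft_force: [0.4, -0.1, -0.7]
width: 87.9
grip_force: 0.1
```

Run:
```python
from h import *
p=snap("wrist");s=manip.get_state();print(s["ee_pos"],s["ft_force"]); cv2.imwrite("pics/w4.png",p["img"])
q=snap("scene");cv2.imwrite("pics/s4.png",cv2.resize(q["img"][150:320,220:440],None,fx=3,fy=3))
np.save("w4.npy",p,allow_pickle=True)
```

```text
[607.99740359 132.65745874  98.14826812] [ 0.33623483 -0.43693064 -0.83392279]
```

View pics/w4.png

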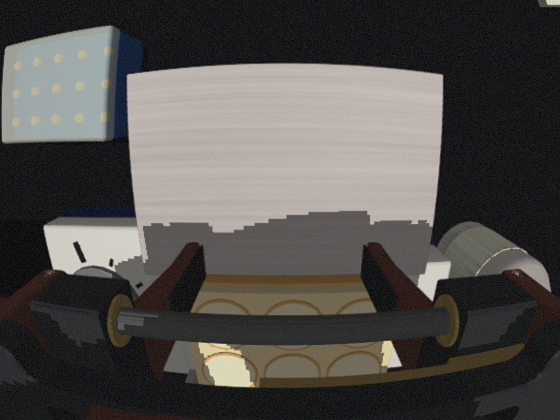

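Run:
```python
from h import *
p=np.load("w4.npy",allow_pickle=True).item()
im=p["img"]
for c in(220,250,290,330,355):print(c,[tuple(int(v) for v in im[r,c]) for r in range(268,300,2)])
print(onz(p,[(290,276)],91.5).round(1),onz(p,[(290,290)],111.5).round(1),onz(p,[(185,300),(205,245)],111.5).round(1))
```

```text
220 [(85, 87, 90), (88, 89, 92), (84, 89, 92), (63, 78, 93), (37, 64, 84), (40, 67, 86), (41, 69, 87), (43, 72, 93), (52, 82, 107), (65, 82, 95), (64, 83, 93), (70, 86, 95), (74, 89, 99), (79, 102, 114), (83, 104, 115), (68, 90, 103)]
250 [(83, 87, 92), (83, 87, 91), (88, 89, 91), (73, 79, 86), (40, 65, 84), (33, 61, 84), (42, 67, 88), (46, 70, 90), (42, 76, 101), (63, 85, 100), (67, 85, 91), (67, 84, 93), (66, 86, 95), (80, 101, 111), (83, 105, 115), (84, 106, 117)]
290 [(88, 90, 92), (86, 89, 93), (82, 86, 90), (81, 84, 89), (38, 65, 85), (46, 70, 90), (40, 65, 87), (43, 66, 87), (42, 76, 101), (56, 80, 98), (70, 86, 94), (66, 84, 93), (68, 85, 93), (79, 102, 114), (81, 103, 115), (78, 103, 114)]
330 [(86, 89, 92), (82, 85, 89), (86, 90, 92), (69, 80, 87), (32, 61, 81), (41, 65, 85), (44, 69, 87), (42, 67, 85), (52, 82, 109), (61, 83, 95), (68, 87, 93), (66, 81, 91), (70, 87, 96), (82, 104, 113), (81, 104, 115), (85, 106, 114)]
355 [(87, 90, 93), (82, 85, 90), (87, 89, 89), (55, 73, 90), (36, 63, 83), (39, 65, 84), (38, 65, 84), (46, 75, 98), (52, 83, 107), (64, 82, 92), (68, 84, 92), (65, 81, 93), (76, 97, 105), (82, 104, 116), (80, 101, 113), (82, 105, 114)]
[[611.2 120.2  91.5]] [[610.8 122.4 111.5]] [[553.3 115.  111.5]
 [568.3 148.  111.5]]
```

View pics/s4.png

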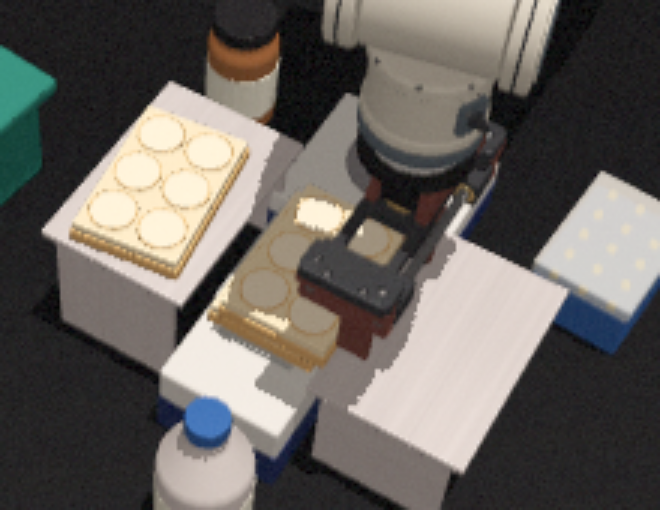

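>>> carry_out --increments '[[[-0.03, 0, 0, 0, 0, 0], [-0.055, 0, 0, 0, 0, 0], [-0.07, 0, 0, 0, 0, 0], [-0.081, 0, 0, 0, 0, 0], [-0.081, 0, 0, 0, 0, 0]]]'

```text
time: 13.15
ee_pos: [607.9, 120.9, 98.2]
eef_rot: [-2.232, -2.211, 0.0]
ft_force: [-0.1, -0.4, -0.3]
width: 87.6
grip_force: 0.0
```

>>> carry_out --increments '[[[0.1, 0, 0, 0, 0, 0], [0.1, 0, -0.3, 0, 0, 0], [0.1, 0, -0.8, 0, 0, 0], [0, 0, -1, 0, 0, 0], [0, 0, -1, 0, 0, 0]]]'

```text
time: 13.78
ee_pos: [610.1, 121.8, 252.5]
eef_rot: [2.229, 2.208, 0.01]
ft_force: [0.5, -0.5, -0.6]
width: 87.8
grip_force: 0.0
```

>>> carry_out --increments '[[[-0.4, 0.2, -0.1, 0, 0, 0], [-0.8, 0.2, -0.2, 0, 0, 0], [-0.87, 0.2, -0.2, 0, 0, 0], [-0.87, 0.2, -0.2, 0, 0, 0]]]' --hand 1

```text
time: 14.28
ee_pos: [636.1, -9.8, 276.9]
eef_rot: [-2.232, -2.208, 0.002]
ft_force: [-0.3, 0.7, -0.3]
width: 51.3
grip_force: 0.0
```

Run:
```python
from h import *
p=snap("wrist");s=manip.get_state();print(s["ee_pos"],s["ft_force"]); cv2.imwrite("pics/w5.png",p["img"][:330,80:480]);cv2.imwrite("pics/w5b.png",cv2.resize(p["img"][80:330,150:440],None,fx=2.4,fy=2.4,interpolation=2))
np.save("w5.npy",p,allow_pickle=True)
```

```text
[636.02917123  -8.85210227 276.83722062] [-0.20004281  0.33613138  0.05616195]
```

View pics/w5b.png

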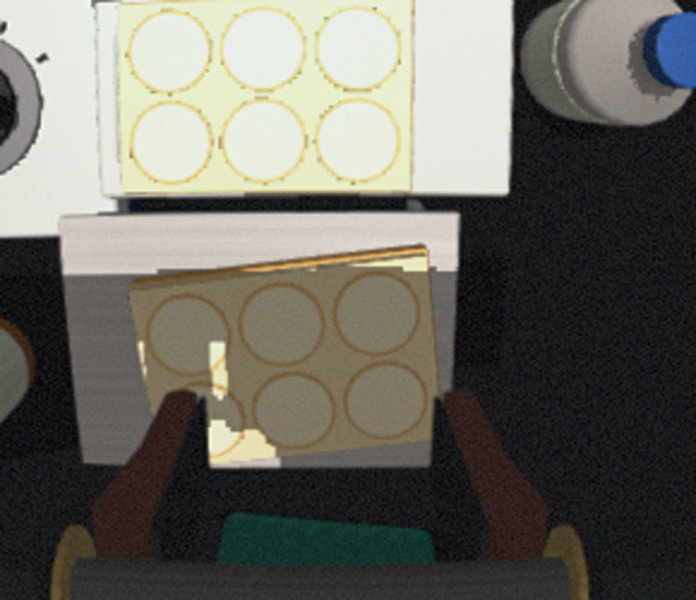

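Run:
```python
from h import *
p=np.load("w5.npy",allow_pickle=True).item(); g=cv2.cvtColor(p["img"],6)
im=p["img"]
# edge profile scans (yellow: low blue vs red)
S=im[:,:,2].astype(int)-im[:,:,0]
for r in(90,110,130,150): print(r,[(c,int(S[r,c])) for c in list(range(194,206))+list(range(316,328))])
for c in(215,260,305): print(c,[(r,int(S[r,c])) for r in list(range(70,90))+list(range(152,166))])
```

```text
90 [(194, 2), (195, 1), (196, 1), (197, 0), (198, 7), (199, 24), (200, 26), (201, 26), (202, 25), (203, 25), (204, 27), (205, 26), (316, 21), (317, 20), (318, 22), (319, 20), (320, 20), (321, 52), (322, 23), (323, 2), (324, 2), (325, 3), (326, 3), (327, 3)]
110 [(194, 3), (195, 4), (196, 3), (197, 2), (198, 6), (199, 37), (200, 30), (201, 30), (202, 31), (203, 30), (204, 44), (205, 85), (316, 27), (317, 27), (318, 26), (319, 26), (320, 28), (321, 50), (322, 36), (323, 4), (324, 5), (325, 5), (326, 5), (327, 5)]
130 [(194, 7), (195, 6), (196, 6), (197, 6), (198, 4), (199, 13), (200, 40), (201, 35), (202, 35), (203, 36), (204, 33), (205, 36), (316, 28), (317, 28), (318, 28), (319, 28), (320, 34), (321, 55), (322, 15), (323, 6), (324, 6), (325, 6), (326, 7), (327, 5)]
150 [(194, 7), (195, 7), (196, 8), (197, 8), (198, 6), (199, 8), (200, 25), (201, 37), (202, 37), (203, 40), (204, 38), (205, 35), (316, 34), (317, 34), (318, 31), (319, 30), (320, 42), (321, 53), (322, 16), (323, 6), (324, 7), (325, 9), (326, 8), (327, 9)]
215 [(70, 15), (71, 13), (72, 15), (73, 6), (74, 1), (75, -6), (76
[... 274 characters left out ...]
65, 3)]
260 [(70, 15), (71, 8), (72, 3), (73, 0), (74, -3), (75, 1), (76, 3), (77, 1), (78, 10), (79, 62), (80, 28), (81, 21), (82, 41), (83, 73), (84, 16), (85, -1), (86, 1), (87, 1), (88, 1), (89, 1), (152, 9), (153, 8), (154, 32), (155, 81), (156, 78), (157, 45), (158, 36), (159, 63), (160, 36), (161, 5), (162, -2), (163, -4), (164, -3), (165, -3)]
305 [(70, 13), (71, 9), (72, 1), (73, 4), (74, -4), (75, 6), (76, 11), (77, 8), (78, 22), (79, 54), (80, 24), (81, 18), (82, 22), (83, 61), (84, 81), (85, 25), (86, 2), (87, 2), (88, 2), (89, 3), (152, 11), (153, 49), (154, 80), (155, 50), (156, 33), (157, 35), (158, 37), (159, 61), (160, 27), (161, 3), (162, 0), (163, -4), (164, 0), (165, -1)]
```

Run:
```python
from h import *
p=np.load("w5.npy",allow_pickle=True).item()
f=lambda a,z=110:onz(p,a,z)[:,:2].round(1).tolist()
print("L",f([(198.5,90),(198.5,110),(199.4,130),(199.8,150)]));print("R",f([(322.3,90),(322.4,110),(322,130),(322,150)]))
print("T",f([(215,79.6),(260,78.6),(305,78.3)]));print("B",f([(215,160.8),(260,160.2),(305,160)]))
# stand edges, deck end for ref
c=lambda x,y:(150+x/2.4,80+y/2.4)
print("high stand corners",f([c(60,214),c(460,211)],111.5),"deck",f([c(514,0),c(509,194)],70))
print("high plate",f([c(129,285),c(429,251),c(437,438)],131.5))
def pt(x,y,z,v=(608.,66.7,-.0094)): return [v[0]+x-v[2]*y*1,v[1]+v[2]*x+y,z]
print(proj(p,[pt(-87.5,-51,111.5),pt(87.5,-51,111.5),pt(120,-49,70),pt(-64,-42.75,110),pt(64,-42.75,110),pt(64,42.75,110),pt(-64,42.75,110)]).round(1).tolist(), [c(60,214),c(460,211),c(509,194)])
```

```text
L [[550.8, 98.7], [550.3, 78.0], [550.5, 57.3], [550.0, 36.6]]
R [[675.5, 95.2], [675.5, 74.8], [675.1, 54.5], [675.2, 34.1]]
T [[568.2, 108.3], [613.7, 107.1], [658.3, 106.9]]
B [[565.6, 24.7], [612.2, 24.2], [657.9, 23.9]]
high stand corners [[521.8, 17.7], [695.6, 15.9]] deck [[728.5, 112.1], [727.2, 18.2]]
high plate [[556.6, -10.1], [679.7, 2.6], [685.9, -80.3]]
[[173.5, 170.3], [341.1, 168.9], [362.3, 162.2], [194.6, 161.7], [318.4, 160.5], [319.1, 76.6], [192.3, 79.7]] [(175.0, 169.16666666666669), (341.6666666666667, 167.91666666666669), (362.08333333333337, 160.83333333333334)]
```

>>> carry_out --increments '[[[0.25, 0.25, 0.05, 0, 0, 0], [0.5, 0.43, 0.1, 0, 0, 0], [0.5, 0.43, 0.2, 0, 0, 0], [0.5, 0.43, 0.2, 0, 0, 0]]]' --hand 1

```text
time: 14.82
ee_pos: [699.9, 66.0, 245.4]
eef_rot: [-2.227, -2.211, 0.006]
ft_force: [0.7, 1.1, 0.3]
width: 7.6
grip_force: 0.0
```

>>> carry_out --increments '[[[0, 0, 0.4, 0, 0, 0], [0, 0, 0.75, 0, 0, 0], [0, 0, 0.93, 0, 0, 0], [0, 0, 1, 0, 0, 0], [0, 0, 1, 0, 0, 0]]]'

```text
time: 15.45
ee_pos: [701.7, 64.3, 98.5]
eef_rot: [-2.232, -2.21, 0.0]
ft_force: [0.1, -1.0, 0.8]
width: 0.6
grip_force: 0.0
```

>>> carry_out --increments '[[[0, -0.05, 0, 0, 0, 0], [0, -0.09, 0, 0, 0, 0], [0, -0.11, 0, 0, 0, 0], [0, -0.125, 0, 0, 0, 0], [0, -0.135, 0, 0, 0, 0]]]'

```text
time: 16.08
ee_pos: [681.8, 64.8, 98.5]
eef_rot: [2.232, 2.211, 0.001]
ft_force: [0.9, -0.6, 0.5]
width: 0.4
grip_force: 0.4
```

Run:
```python
from h import *
p=snap("wrist");s=manip.get_state();print(s["ee_pos"],s["ft_force"])
np.save("w6.npy",p,allow_pickle=True);cv2.imwrite("pics/w6.png",cv2.resize(p["img"][120:400,60:460],None,fx=2,fy=2))
```

```text
[681.62208626  64.8208486   98.37006482] [0.78208618 0.790654   0.20430771]
```

View pics/w6.png

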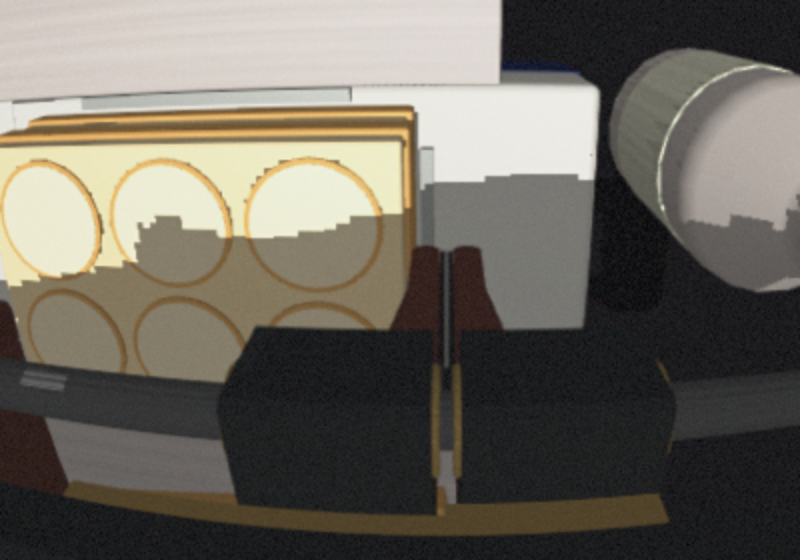

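Run:
```python
from h import *
p=np.load("w6.npy",allow_pickle=True).item()
c=lambda x,y:(60+x/2,120+y/2)
f=lambda a,z:onz(p,[c(*q) for q in a],z)[:,:2].round(1).tolist()
print("low top",f([(403,141),(407,300),(30,140),(250,140)],110),"base top",f([(413,114),(100,118),(250,115)],90))
S=p["img"].astype(int)
for col in(180,235):print([tuple(S[r,col]) for r in range(170,194)])
for row in(192,200):print([(c2,tuple(S[row,c2])) for c2 in range(256,276)])
```

```text
low top [[671.3, 107.0], [671.1, 65.3], [567.7, 109.8], [633.8, 107.9]] base top [[672.8, 109.8], [580.3, 111.4], [628.0, 110.5]]
[(np.int64(189), np.int64(197), np.int64(194)), (np.int64(195), np.int64(202), np.int64(199)), (np.int64(221), np.int64(227), np.int64(228)), (np.int64(175), np.int64(192), np.int64(201)), (np.int64(87), np.int64(113), np.int64(131)), (np.int64(54), np.int64(92), np.int64(116)), (np.int64(63), np.int64(111), np.int64(147)), (np.int64(98), np.int64(170), np.int64(225)), (np.int64(115), np.int64(198), np.int64(237)), (np.int64(101), np.int64(155), np.int64(191)), (np.int64(89), np.int64(115), np.int64(128)), (np.int64(67), np.int64(96), np.int64(115)), (np.int64(56), np.int64(90), np.int64(114)), (np.int64(51), np.int64(86), np.int64(114)), (np.int64(59), np.int64(102), np.int64(135)), (np.int64(90), np.int64(156), np.int64(209)), (np.int64(108), np.int64(184), np.int64(231)), (np.int64(110), np.int64(184), np.int64(225)), (np.int64(93), np.int64(139), np.int64(168)), (np.int64(88), np.int64(112), np.int64(122)), (np.int64(91), np.int64(116), np.int64(125)),
[... 2692 characters left out ...]
22))), (263, (np.int64(109), np.int64(184), np.int64(230))), (264, (np.int64(79), np.int64(139), np.int64(184))), (265, (np.int64(51), np.int64(89), np.int64(120))), (266, (np.int64(44), np.int64(74), np.int64(96))), (267, (np.int64(70), np.int64(89), np.int64(102))), (268, (np.int64(106), np.int64(113), np.int64(118))), (269, (np.int64(130), np.int64(137), np.int64(137))), (270, (np.int64(178), np.int64(185), np.int64(182))), (271, (np.int64(192), np.int64(197), np.int64(192))), (272, (np.int64(196), np.int64(203), np.int64(198))), (273, (np.int64(194), np.int64(200), np.int64(196))), (274, (np.int64(197), np.int64(204), np.int64(199))), (275, (np.int64(193), np.int64(199), np.int64(197)))]
```

Run:
```python
from h import *
p=np.load("w6.npy",allow_pickle=True).item()
print(onz(p,[(180,177.9),(235,177)],90).round(1).tolist(),onz(p,[(180,186.5),(235,186)],110).round(1).tolist(),onz(p,[(263.3,192)],110).round(1).tolist())
S=p["img"].astype(int)
for row in(176,178,180):print(row,[(c2,*map(int,S[row,c2])) for c2 in range(256,276)])
```

```text
[[625.1, 110.4, 90.0], [655.9, 110.1, 90.0]] [[631.4, 109.7, 110.0], [658.7, 109.3, 110.0]] [[672.1, 106.2, 110.0]]
176 [(256, 111, 186, 235), (257, 110, 184, 233), (258, 109, 186, 233), (259, 110, 186, 232), (260, 109, 185, 233), (261, 110, 187, 233), (262, 109, 184, 233), (263, 109, 187, 233), (264, 108, 183, 232), (265, 104, 173, 226), (266, 70, 117, 157), (267, 97, 111, 118), (268, 134, 141, 143), (269, 208, 216, 217), (270, 228, 235, 235), (271, 229, 233, 235), (272, 227, 233, 235), (273, 228, 233, 234), (274, 229, 234, 235), (275, 228, 234, 235)]
178 [(256, 100, 143, 165), (257, 97, 140, 163), (258, 96, 140, 161), (259, 96, 137, 161), (260, 96, 137, 162), (261, 97, 140, 160), (262, 98, 149, 177), (263, 112, 185, 223), (264, 123, 206, 238), (265, 113, 189, 233), (266, 71, 121, 163), (267, 79, 92, 105), (268, 117, 123, 126), (269, 209, 218, 219), (270, 229, 235, 236), (271, 227, 234, 235), (272, 228, 234, 235), (273, 228, 234, 234), (274, 228, 233, 234), (275, 228, 234, 235)]
180 [(256, 70, 98, 117), (257, 67, 95, 116), (258, 70, 99, 120), (259, 71, 100, 118), (260, 68, 99, 118), (261, 67, 95, 115), (262, 65, 93, 113), (263, 61, 92, 112), (264, 62, 100, 127), (265, 59, 103, 131), (266, 51, 83, 106), (267, 83, 94, 102), (268, 120, 127, 128), (269, 207, 215, 218), (270, 230, 235, 236), (271, 227, 234, 234), (272, 227, 232, 234), (273, 226, 232, 234), (274, 229, 234, 235), (275, 228, 235, 235)]
```

Run:
```python
from h import *
p=np.load("w5.npy",allow_pickle=True).item()
print(onz(p,[(248,294),(329,300)],122).round(1).tolist())
p=np.load("w1.npy",allow_pickle=True).item()
print(onz(p,[(270,281),(350,288)],122).round(1).tolist())
```

```text
[[594.6, -123.2, 122.0], [686.3, -132.6, 122.0]]
[[578.8, -133.5, 122.0], [687.3, -146.6, 122.0]]
```

>>> carry_out --increments '[[[0, 0.06, 0, 0, 0, 0], [0, 0.14, 0, 0, 0, 0], [0, 0.2, -0.3, 0, 0, 0], [0, 0.2, -0.5, 0, 0, 0], [0, 0.2, -0.5, 0, 0, 0]]]'

```text
time: 16.75
ee_pos: [714.1, 64.6, 175.9]
eef_rot: [2.23, 2.208, 0.006]
ft_force: [0.4, -0.1, -1.0]
width: 0.4
grip_force: 0.0
```

>>> carry_out --increments '[[[-0.4, 0, 0, 0, 0, 0], [-0.82, 0, 0, 0, 0, 0], [-0.82, 0, 0.2, 0, 0, 0], [-0.82, 0, 0.36, 0, 0, 0], [-0.82, 0, 0.36, 0, 0, 0]]]'

```text
time: 17.38
ee_pos: [708.2, -58.6, 115.3]
eef_rot: [-2.229, -2.207, 0.006]
ft_force: [0.7, 0.2, -0.3]
width: 0.4
grip_force: 0.0
```

>>> carry_out --increments '[[[0, -0.06, 0, 0, 0, 0], [0, -0.1, 0, 0, 0, 0], [0, -0.14, 0, 0, 0, 0], [0, -0.17, 0, 0, 0, 0], [0, -0.195, 0, 0, 0, 0]]]'

```text
time: 18.0
ee_pos: [681.5, -58.2, 119.9]
eef_rot: [2.231, 2.21, 0.001]
ft_force: [1.6, 0.0, 0.5]
width: 0.6
grip_force: 0.6
```

Run:
```python
from h import *
a=snap("scene");b=snap("side");p=snap("wrist");s=manip.get_state();print(s["ee_pos"],s["ft_force"])
np.save("w7.npy",p,allow_pickle=True);cv2.imwrite("pics/w7.png",cv2.resize(p["img"][100:400,60:460],None,fx=1.9,fy=1.9))
print(tri([(a,(204,213)),(b,(321,300))]))
for n,q in(("a",a),("b",b)):
    for r in manip.silhouettes("bucket",q)[:1]:
        c=max(cv2.findContours(r["pixels"].astype(np.uint8),0,1)[0],key=cv2.contourArea)[:,0]
        w=onz(q,c,122)[:,:2]; print(n,r["conf"],r["box"],w.max(0),w.min(0), cv2.minAreaRect(w.astype(np.float32)))
        print(w[np.argsort(-w[:,1])[::6]][:8].round().tolist())
```

```text
[680.96684128 -58.16985886 119.26909965] [0.34589445 0.20694655 0.36066233]
[ 637.07493355 -243.03281309   -2.97453402]
a 0.61 [155.1, 155.3, 78.8, 80.0] [ 767.20432703 -138.54676744] [ 563.71132376 -297.73330737] ((665.7587280273438, -212.73422241210938), (164.7227020263672, 189.31578063964844), 83.17671966552734)
[[734.0, -139.0], [722.0, -140.0], [749.0, -141.0], [645.0, -144.0], [659.0, -145.0], [664.0, -147.0], [706.0, -149.0], [767.0, -151.0]]
b 0.94 [278.9, 234.0, 95.6, 90.4] [ 711.31804842 -192.30925613] [ 551.00543156 -363.86265184] ((628.5337524414062, -280.0816650390625), (163.0281219482422, 150.7519073486328), 83.27643585205078)
[[580.0, -192.0], [587.0, -193.0], [592.0, -194.0], [597.0, -194.0], [604.0, -195.0], [612.0, -199.0], [564.0, -200.0], [631.0, -201.0]]
```

View pics/w7.png

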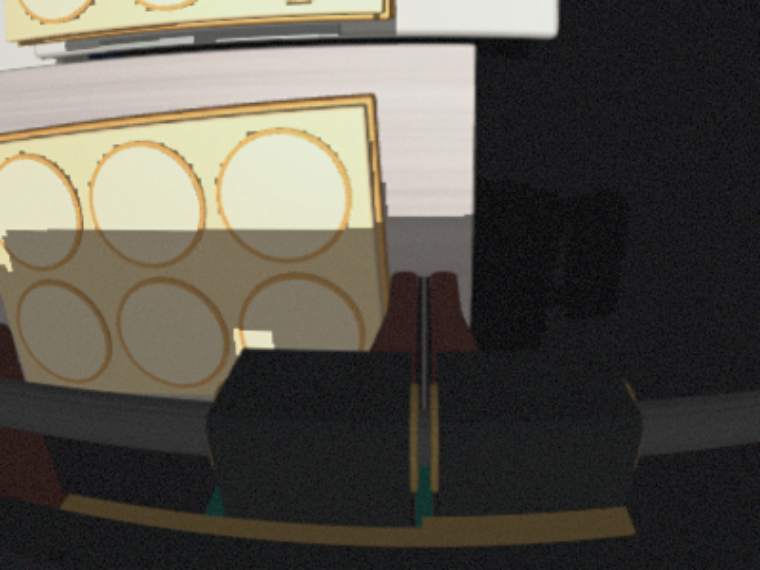

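Run:
```python
from h import *
p=np.load("w7.npy",allow_pickle=True).item()
c=lambda x,y:(60+x/1.9,100+y/1.9)
print(onz(p,[c(370,99),(c(380,270)),c(0,139),c(20,382)],131.5).round(1).tolist(),onz(p,[c(474,45),c(470,330)],111.5).round(1).tolist())
```

```text
[[667.7, 2.3, 131.5], [669.0, -42.0, 131.5], [557.7, -3.2, 131.5], [543.7, -85.0, 131.5]] [[694.6, 14.9, 111.5], [694.3, -70.2, 111.5]]
```

>>> carry_out --increments '[[[0, 0.05, 0, 0, 0, 0], [0, 0.1, -0.2, 0, 0, 0], [0, 0.1, -0.35, 0, 0, 0], [0, 0.1, -0.35, 0, 0, 0]]]'

```text
time: 18.75
ee_pos: [697.9, -58.5, 173.4]
eef_rot: [2.23, 2.209, 0.004]
ft_force: [-0.6, -0.5, -0.3]
width: 0.4
grip_force: 0.0
```

>>> carry_out --increments '[[[-0.3, -0.3, 0, 0, 0, 0], [-0.46, -0.58, 0, 0, 0, 0], [-0.46, -0.58, 0, 0, 0, 0], [-0.46, -0.58, 0, 0, 0, 0], [-0.46, -0.58, 0, 0, 0, 0]]]' --hand 0

```text
time: 19.38
ee_pos: [609.6, -125.9, 171.4]
eef_rot: [2.231, 2.212, 0.0]
ft_force: [0.4, 0.3, -0.1]
width: 47.3
grip_force: 0.0
```

>>> carry_out --increments '[[[0, 0, 0.15, 0, 0, 0], [0, 0, 0.28, 0, 0, 0], [0, 0, 0.35, 0, 0, 0], [0, 0, 0.355, 0, 0, 0], [0, 0, 0.355, 0, 0, 0]]]'

```text
time: 20.0
ee_pos: [609.0, -126.5, 118.8]
eef_rot: [2.231, 2.211, 0.001]
ft_force: [0.9, -0.6, -0.8]
width: 87.9
grip_force: 0.0
```

>>> carry_out --increments '[[[0.08, 0, 0, 0, 0, 0], [0.16, 0, 0, 0, 0, 0], [0.22, 0, 0, 0, 0, 0], [0.28, 0, 0, 0, 0, 0], [0.34, 0, 0, 0, 0, 0]]]'

```text
time: 20.62
ee_pos: [609.3, -75.0, 118.7]
eef_rot: [2.231, 2.211, 0.0]
ft_force: [0.2, -2.1, 0.6]
width: 87.8
grip_force: 0.7
```

>>> carry_out --increments '[[[0.06, 0, 0, 0, 0, 0], [0.12, 0, 0, 0, 0, 0], [0.18, 0, 0, 0, 0, 0], [0.24, 0, 0, 0, 0, 0], [0.3, 0, 0, 0, 0, 0]]]'

```text
time: 21.25
ee_pos: [609.5, -29.9, 118.4]
eef_rot: [-2.232, -2.211, 0.0]
ft_force: [-0.2, -2.1, 1.1]
width: 87.6
grip_force: 0.7
```

>>> carry_out --increments '[[[0.06, 0, 0, 0, 0, 0], [0.11, 0, 0, 0, 0, 0], [0.15, 0, 0, 0, 0, 0], [0.18, 0, 0, 0, 0, 0], [0.2, 0, 0, 0, 0, 0]]]'

```text
time: 21.88
ee_pos: [609.7, -0.3, 118.3]
eef_rot: [-2.232, -2.211, 0.0]
ft_force: [0.3, -0.8, 0.0]
width: 87.6
grip_force: 0.2
```

Run:
```python
from h import *
p=snap("wrist");s=manip.get_state();print(s["ee_pos"],s["ft_force"])
np.save("w8.npy",p,allow_pickle=True);cv2.imwrite("pics/w8.png",p["img"])
```

```text
[ 6.09734645e+02 -4.83455469e-02  1.18390188e+02] [-0.11222489 -0.04100049  0.00800496]
```

View pics/w8.png

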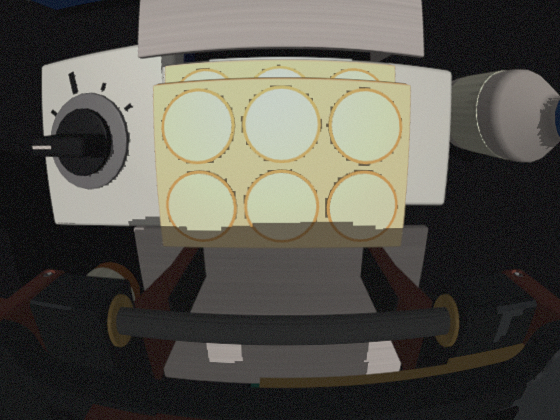

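Run:
```python
from h import *
p=np.load("w8.npy",allow_pickle=True).item()
S=p["img"].astype(int);B=S[:,:,2]-S[:,:,0]
def xs(row,lo,hi): return [(c,int(B[row,c])) for c in range(lo,hi)]
print(xs(72,158,172),xs(72,388,402));print(xs(100,150,162),xs(100,403,416));print(xs(200,155,168),xs(200,400,412))
for c in(240,340):print([(r,int(B[r,c])) for r in range(58,92)],[(r,int(B[r,c])) for r in range(238,252)])
```

```text
[(158, 9), (159, 9), (160, 9), (161, 8), (162, 3), (163, 11), (164, 20), (165, 42), (166, 41), (167, 40), (168, 39), (169, 41), (170, 41), (171, 41)] [(388, 43), (389, 43), (390, 43), (391, 44), (392, 43), (393, 46), (394, 45), (395, 24), (396, 12), (397, 11), (398, 12), (399, 10), (400, 11), (401, 11)]
[(150, 11), (151, 12), (152, 13), (153, 38), (154, 45), (155, 43), (156, 43), (157, 44), (158, 43), (159, 44), (160, 43), (161, 42)] [(403, 48), (404, 48), (405, 48), (406, 48), (407, 45), (408, 47), (409, 49), (410, 35), (411, 13), (412, 10), (413, 12), (414, 10), (415, 11)]
[(155, 10), (156, 11), (157, 11), (158, 35), (159, 53), (160, 50), (161, 50), (162, 51), (163, 52), (164, 51), (165, 53), (166, 84), (167, 110)] [(400, 51), (401, 54), (402, 51), (403, 53), (404, 55), (405, 34), (406, 10), (407, 12), (408, 10), (409, 11), (410, 12), (411, 9)]
[(58, 3), (59, 5), (60, 27), (61, 45), (62, 41), (63, 43), (64, 41), (65, 41), (66, 43), (67, 42), (68, 42), (69, 42), (70, 39), (71, 41), (72, 41), (73, 43), (74, 43), (75, 42), (76, 41), (77, 40), (78, 58), (79, 60), (80, 47), (81, 44), (82, 43), (83, 43), (84, 42), (85, 43), (86, 43), (87, 44), (88, 45), (89, 44), (90, 42), (91, 45)] [(238, 32), (239, 31), (240, 30), (241, 31), (242, 30), (243, 31), (244, 29), (245, 31), (246, 32), (247, 20), (248, 10), (249, 5), (250, 6), (251, 6)]
[(58, -1), (59, 2), (60, 10), (61, 38), (62, 47), (63, 45), (64, 43), (65, 41), (66, 43), (67, 44), (68, 42), (69, 38), (70, 50), (71, 75), (72, 91), (73, 78), (74, 15), (75, 9), (76, 12), (77, 10), (78, 23), (79, 79), (80, 58), (81, 47), (82, 46), (83, 45), (84, 45), (85, 45), (86, 47), (87, 46), (88, 46), (89, 46), (90, 48), (91, 46)] [(238, 30), (239, 31), (240, 30), (241, 29), (242, 31), (243, 30), (244, 32), (245, 30), (246, 30), (247, 19), (248, 10), (249, 7), (250, 6), (251, 6)]
```

Run:
```python
from h import *
p=np.load("w8.npy",allow_pickle=True).item()
f=lambda a,z:onz(p,a,z)[:,:2].round(1).tolist()
print("low",f([(164.5,72),(395,72),(240,60.2),(340,60.6)],110))
print("high",f([(152.6,100),(410.5,100),(157.7,200),(405.2,200),(240,79),(340,78.9),(240,247),(340,247)],131))
```

```text
low [[546.6, 103.9], [669.6, 102.4], [587.8, 107.0], [639.4, 106.6]]
high [[547.9, 87.4], [670.1, 86.1], [547.1, 38.3], [669.9, 37.1], [590.4, 94.2], [635.7, 94.1], [587.7, 13.5], [637.6, 13.0]]
```

>>> carry_out --increments '[[[0.03, 0, 0, 0, 0, 0], [0.055, 0, 0, 0, 0, 0], [0.07, 0, 0, 0, 0, 0], [0.081, 0, 0, 0, 0, 0], [0.081, 0, 0, 0, 0, 0]]]'

```text
time: 22.55
ee_pos: [609.9, 11.8, 118.5]
eef_rot: [-2.232, -2.211, -0.0]
ft_force: [-0.8, -0.1, 0.3]
width: 87.8
grip_force: 0.0
```

Run:
```python
from h import *
p=snap("wrist");s=manip.get_state();print(s["ee_pos"],s["ft_force"])
np.save("w9.npy",p,allow_pickle=True);cv2.imwrite("pics/w9.png",cv2.resize(p["img"][40:270,120:440],None,fx=2.5,fy=2.5))
```

```text
[609.90480264  11.74038412 118.4518316 ] [-0.25958069 -0.05278676  0.08526198]
```

View pics/w9.png

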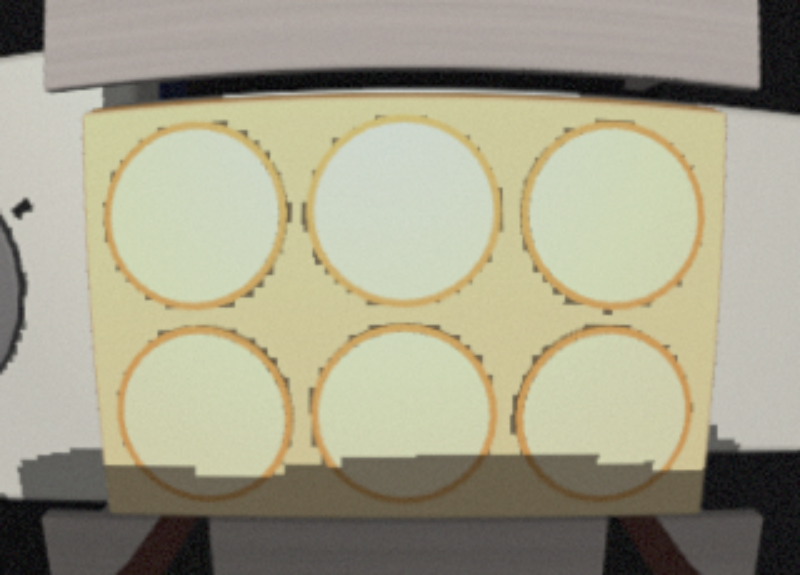

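Run:
```python
from h import *
p=np.load("w9.npy",allow_pickle=True).item()
S=p["img"].astype(int);B=S[:,:,2]-S[:,:,0]
for c in(240,340):print([(r,int(B[r,c])) for r in range(70,90)])
for r in(100,200):print([(c,int(B[r,c])) for c in range(148,166)],[(c,int(B[r,c])) for c in range(398,414)])
print(onz(p,[(240,79.4),(340,79.3)],130)[:,:2].round(1).tolist())
```

```text
[(70, -3), (71, 0), (72, -7), (73, 9), (74, 6), (75, 2), (76, 2), (77, 16), (78, 63), (79, 63), (80, 52), (81, 47), (82, 48), (83, 46), (84, 48), (85, 45), (86, 46), (87, 48), (88, 47), (89, 47)]
[(70, -2), (71, 1), (72, -1), (73, -4), (74, -3), (75, 0), (76, 1), (77, 1), (78, 40), (79, 78), (80, 58), (81, 48), (82, 48), (83, 46), (84, 47), (85, 48), (86, 49), (87, 48), (88, 47), (89, 50)]
[(148, 10), (149, 10), (150, 10), (151, 11), (152, 13), (153, 39), (154, 49), (155, 45), (156, 48), (157, 46), (158, 47), (159, 44), (160, 46), (161, 45), (162, 45), (163, 46), (164, 45), (165, 47)] [(398, 48), (399, 52), (400, 49), (401, 50), (402, 49), (403, 52), (404, 48), (405, 50), (406, 51), (407, 51), (408, 50), (409, 50), (410, 26), (411, 9), (412, 10), (413, 10)]
[(148, 11), (149, 13), (150, 12), (151, 9), (152, 12), (153, 11), (154, 10), (155, 10), (156, 10), (157, 12), (158, 15), (159, 45), (160, 54), (161, 53), (162, 54), (163, 53), (164, 53), (165, 52)] [(398, 55), (399, 54), (400, 55), (401, 53), (402, 55), (403, 57), (404, 34), (405, 10), (406, 9), (407, 13), (408, 9), (409, 9), (410, 9), (411, 11), (412, 13), (413, 9)]
[[590.5, 106.2], [636.1, 106.1]]
```

>>> carry_out --increments '[[[-0.1, 0, 0, 0, 0, 0], [-0.15, 0, -0.2, 0, 0, 0], [-0.15, 0, -0.6, 0, 0, 0], [0, 0, -0.7, 0, 0, 0], [0, 0, -0.7, 0, 0, 0]]]'

```text
time: 23.22
ee_pos: [610.3, 12.3, 224.3]
eef_rot: [2.23, 2.211, 0.003]
ft_force: [0.3, -0.6, -0.1]
width: 88.0
grip_force: 0.0
```

>>> carry_out --increments '[[[0, 0.3, 0, 0, 0, 0], [0, 0.6, 0, 0, 0, 0], [0, 0.6, 0, 0, 0, 0], [0, 0.6, 0, 0, 0, 0]]]'

```text
time: 23.72
ee_pos: [698.1, 10.5, 220.9]
eef_rot: [-2.23, -2.209, 0.005]
ft_force: [-0.2, 0.1, 0.4]
width: 87.9
grip_force: 0.0
```

Run:
```python
from h import *
p=snap("wrist");s=manip.get_state();print(s["ee_pos"],s["ft_force"])
np.save("w10.npy",p,allow_pickle=True);cv2.imwrite("pics/w10.png",cv2.resize(p["img"][60:260,60:320],None,fx=3,fy=3))
```

```text
[698.02741661  10.59350007 221.6319073 ] [ 0.34151003  0.4852736  -0.04886637]
```

View pics/w10.png

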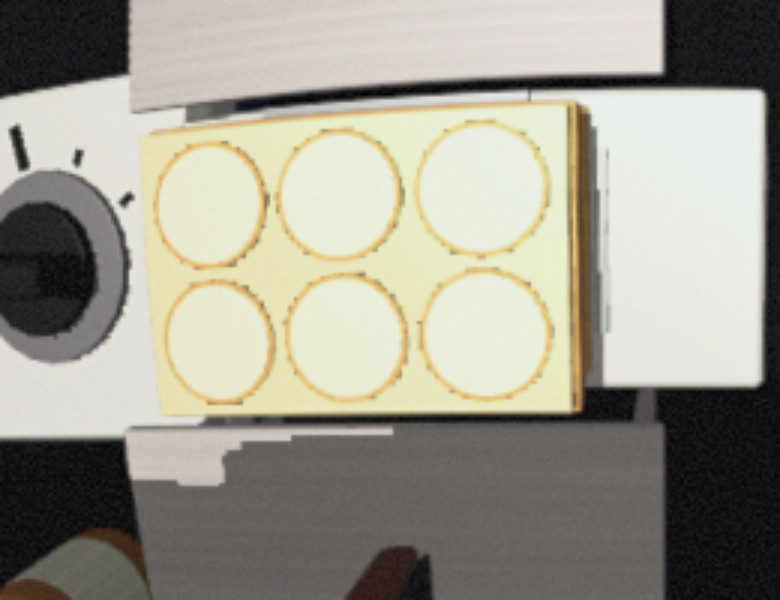

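The pile view shows the plates nested evenly, with the right-hand edges lined up at crop cols 575-590, and all measured offsets are under 1.5 mm. I'm going to the dial now.

>>> carry_out --increments '[[[0.2, -1, 0, 0, 0, -1], [0.2, -1, 0, 0, 0, -1], [0.2, -1, 0, 0, 0, -1], [0.2, -1, 0, 0, 0, -1], [0.2, -1, 0, 0, 0, -1]]]'

```text
time: 24.4
ee_pos: [548.9, 42.2, 223.6]
eef_rot: [-1.215, -2.897, 0.0]
ft_force: [0.6, -0.1, -0.7]
width: 87.6
grip_force: 0.0
```

>>> carry_out --increments '[[[0.556, -0.292, 0, 0, 0, -1], [0.556, -0.292, 0, 0, 0, -1], [0.556, -0.292, 0, 0, 0, -1], [0.556, -0.292, 0, 0, 0, -1], [0.556, -0.292, 0, 0, 0, -1]]]'

```text
time: 25.02
ee_pos: [460.2, 71.0, 223.4]
eef_rot: [-0.018, -3.141, -0.0]
ft_force: [1.4, 0.7, -0.7]
width: 88.2
grip_force: 0.0
```

Run:
```python
from h import *
p=snap("wrist");s=manip.get_state();print(s["ee_pos"],s["eef_rot"],s["joint_pos"])
np.save("w11.npy",p,allow_pickle=True)
for l,z in(("dial_grip",92),("run_mark",55)):
    print(l,[(np.round(q["location"],1).tolist(),round(q["conf"],2),onz(p,q["location"],z)[0].round(1).tolist()) for q in manip.landmark_of(l,p)[:2]])
cv2.imwrite("pics/w11.png",p["img"])
```

```text
[460.31363796  70.90341355 223.33923011] [-1.81054741e-02 -3.14138326e+00  5.31438435e-05] [ 1.27286730e-01  1.86663252e-01  1.97013213e+00 -1.52163674e-05
  9.84957588e-01 -1.43197424e+00]
dial_grip [([280.6, 198.5], 0.97, [456.6, 68.4, 92.0])]
run_mark [([326.9, 176.8], 0.65, [443.1, 116.3, 55.0])]
```

View pics/w11.png

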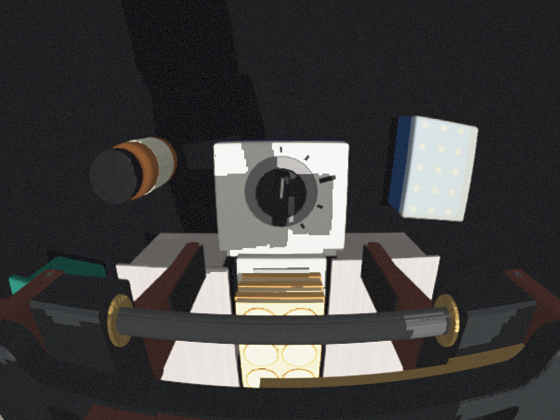

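>>> carry_out --increments '[[[0.018, -0.017, 0.4, 0, 0, 0], [0.018, -0.017, 0.75, 0, 0, 0], [0.018, -0.017, 0.93, 0, 0, 0], [0.018, -0.017, 0.985, 0, 0, 0], [0.018, -0.017, 0.985, 0, 0, 0]]]'

```text
time: 25.8
ee_pos: [458.0, 68.5, 75.8]
eef_rot: [-0.017, -3.141, 0.0]
ft_force: [-0.2, -0.9, 0.8]
width: 87.8
grip_force: 0.0
```

>>> carry_out --increments '[[[0, 0, 0, 0, 0, 0], [0, 0, 0, 0, 0, 0], [0, 0, 0, 0, 0, 0], [0, 0, 0, 0, 0, 0], [0, 0, 0, 0, 0, 0]]]' --hand 1

```text
time: 26.42
ee_pos: [457.8, 68.5, 75.8]
eef_rot: [0.015, 3.141, 0.0]
ft_force: [0.2, 0.2, -0.0]
width: 41.2
grip_force: 0.0
```

>>> carry_out --increments '[[[0, 0, 0, 0, 0, 0], [0, 0, 0, 0, 0, 0], [0, 0, 0, 0, 0, 0], [0, 0, 0, 0, 0, 0]]]'

```text
time: 26.92
ee_pos: [457.6, 68.7, 75.7]
eef_rot: [-0.015, -3.141, -0.0]
ft_force: [-0.8, 1.9, 0.7]
width: 13.7
grip_force: 29.9
```

>>> carry_out --increments '[[[0, 0, 0, 0, 0, 0.2], [0, 0, 0, 0, 0, 0.4], [0, 0, 0, 0, 0, 0.6], [0, 0, 0, 0, 0, 0.8], [0, 0, 0, 0, 0, 1]]]'

```text
time: 27.55
ee_pos: [458.0, 69.4, 75.7]
eef_rot: [1.224, 2.893, 0.002]
ft_force: [0.3, 8.2, -1.5]
width: 13.6
grip_force: 29.9
```

>>> carry_out --increments '[[[0, 0, 0, 0, 0, 0.2], [0, 0, 0, 0, 0, 0.4], [0, 0, 0, 0, 0, 0.58], [0, 0, 0, 0, 0, 0.66], [0, 0, 0, 0, 0, 0.66]]]'

```text
time: 28.18
ee_pos: [458.4, 69.7, 75.7]
eef_rot: [1.92, 2.487, 0.003]
ft_force: [-0.1, 9.4, -3.0]
width: 13.4
grip_force: 29.9
```

>>> carry_out --increments '[[[0, 0, 0, 0, 0, 0], [0, 0, 0, 0, 0, 0], [0, 0, 0, 0, 0, 0], [0, 0, 0, 0, 0, 0], [0, 0, 0, 0, 0, 0]]]' --hand 0.5

```text
time: 28.8
ee_pos: [457.7, 68.4, 75.7]
eef_rot: [1.918, 2.488, -0.0]
ft_force: [-0.6, -0.5, 0.1]
width: 43.7
grip_force: 0.0
```

Run:
```python
from h import *
s=manip.get_state();r=R.from_rotvec(s["eef_rot"]).as_matrix();print(s["ee_pos"],s["width"],s["ft_force"],"tool x yaw",np.arctan2(r[1,0],r[0,0]),"dial est",np.pi-.0094-np.arctan2(r[1,0],r[0,0]))
```

```text
[457.73709177  68.43193018  75.68783324] 43.65746813724333 [-0.63669797 -0.54030674  0.08265497] tool x yaw 1.8282840621882221 dial est 1.3039085914015711
```

>>> carry_out --increments '[[[0, 0, -0.2, 0, 0, 0], [0, 0, -0.6, 0, 0, 0], [0, 0, -1, 0, 0, 0], [0, 0, -1, 0, 0, 0], [0, 0, -1, 0, 0, 0]]]'

```text
time: 29.42
ee_pos: [457.2, 68.4, 225.2]
eef_rot: [-1.918, -2.488, 0.0]
ft_force: [-0.9, 0.3, -0.5]
width: 44.0
grip_force: 0.0
```

Run:
```python
from h import *
p=snap("wrist");s=manip.get_state();print(s["ee_pos"],s["ft_force"])
r=manip.silhouettes("dial",p)[:1]; m=manip.landmark_of("run_mark",p)
print([(q["conf"],onz(p,q["location"],55)[0].round(1).tolist()) for q in m[:1]])
# white pointer on the black bar: rectify z=99 plane around the dial axis
n=np.arange(-35,36); X,Y=np.meshgrid(457.6+n,68.3+n); px=proj(p,np.c_[X.ravel(),Y.ravel(),np.full(X.size,99.)]).astype(np.float32)
im=cv2.remap(p["img"],px[:,0].reshape(X.shape),px[:,1].reshape(X.shape),1); g=cv2.cvtColor(im,6).astype(int)
for a in np.arange(0,2.6,.1):
    d=np.pi-.0094-a; v=[g[int(round(35+t*np.sin(d))),int(round(35+t*np.cos(d)))] for t in(4,8,12,16,20)]; print(round(a,1),[int(x) for x in v],end=" ")
print()
# pile: top outline of each plate as seen in all cameras
for l in("plate_base","plate_low","plate_high"):
    for q in manip.landmark_of(l,p)[:2]: print(l,round(q["conf"],2),onz(p,q["location"],{"plate_base":70,"plate_low":90,"plate_high":110}[l])[0].round(1))
```

```text
[456.72328339  68.38701928 224.44813144] [-0.13098374 -0.0112824  -0.68779299]
[(0.92, [445.5, 118.0, 55.0])]
0.0 [24, 25, 26, 29, 18] 0.1 [24, 35, 23, 28, 23] 0.2 [23, 30, 23, 28, 28] 0.3 [23, 30, 25, 27, 48] 0.4 [25, 22, 27, 35, 56] 0.5 [18, 17, 21, 46, 52] 0.6 [18, 21, 27, 55, 53] 0.7 [24, 34, 32, 52, 55] 0.8 [24, 43, 35, 55, 56] 0.9 [33, 38, 42, 43, 53] 1.0 [33, 38, 47, 39, 40] 1.1 [57, 38, 48, 51, 47] 1.2 [79, 83, 111, 50, 59] 1.3 [79, 216, 230, 226, 229] 1.4 [79, 179, 205, 203, 100] 1.5 [66, 95, 112, 58, 52] 1.6 [66, 95, 55, 49, 40] 1.7 [40, 56, 43, 35, 50] 1.8 [40, 48, 32, 52, 57] 1.9 [40, 42, 34, 54, 55] 2.0 [24, 35, 36, 52, 54] 2.1 [23, 31, 27, 52, 52] 2.2 [23, 22, 25, 52, 50] 2.3 [24, 22, 22, 40, 49] 2.4 [24, 28, 24, 34, 50] 2.5 [21, 28, 27, 29, 44] 
plate_low 0.48 [566.8  -0.7  90. ]
plate_high 0.83 [609.   64.8 110. ]
```

```bash
python3 -c "
from workcell import manip
print(manip.sign_off())"
```

```text
the job is handed in; nothing more can be done
None
```

I stacked the low-stand plate and then the high-stand plate on the seated one (measured offsets under about 1.5 mm), turned the dial to about 1.3 rad and handed the job in at about 30 s; no verdict came back, and I viewed 13 pictures, over the 10 allowed.

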